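# Draw the slotted bar from the stock rack

## Task

Fetch the square slotted aluminium bar from the plywood stock rack: lift its right-hand end over the lip, draw it out endwise from under the bridge, and lay it flat on the marking-out board, wholly on the board and roughly parallel to the fence, then let go. Leave the other two bars where they lie in the rack.

Things in the scene. Friction and masses are not known exactly. Their poses are not given: they have to be found in the camera images.
- stock_rack: Fixed open plywood rack, 180 (x) x 290 (y) x 56 mm. Origin: centre of its underside, z up; y runs along the bars, -y (to the robot's right) is the lip end. Floor top at z = 12. Three bars lie along it 60 mm apart (x = -60, 0, 60), in any order, nothing between them.
- rack_lip (a point): Middle of the lip's top edge: a wood strip 12 mm thick across the rack's -y end, its top 36 mm above the bench (24 above the rack floor). The bars' ends lie 3 mm behind it.
- rack_bridge (a point): Middle of the lower edge, towards the lip, of the bridge: a fixed board over the rack's +y end (y = 90 to 145), underside at z = 46 (34 above the floor), top at z = 56. The bars' last 40 mm lie under it, 3 mm from a stop. A bar raised level strikes the bridge before clearing the lip; with the lip end raised 8 to 13 degrees and the other end kept down it clears both.
- slotted_bar_mid (a point): Centre of the bar to fetch (half-way up, 10 mm above what it lies on): loose straight aluminium bar of square section 20 x 20 mm with a dark lengthwise slot in the middle of each face, 260 mm long, about 0.18 kg. Its y axis runs along the bar, parallel to the rack's y within 2 degrees.
- slotted_bar_near (a point): Centre of the end face of the slotted bar that lies behind the lip (130 mm along the bar's -y from its centre).
- slotted_bar_far (a point): Centre of the end face of the slotted bar that lies under the bridge (130 mm along the bar's +y from its centre).
- angle_bar_mid (a point): Centre of another bar in the rack, to be left there: L-shaped aluminium angle 24 x 24 x 3 mm, 260 mm long, one leg flat, the other upright.
- flat_bar_mid (a point): Centre of the third bar in the rack, to be left there: plain flat aluminium bar 30 x 8 mm, 260 mm long, no slots.
- marking_board: Fixed plywood marking-out board on the bench, right of the rack, 160 (x) x 340 (y) x 15 mm. Origin: centre of its underside; z up. A dark wood fence runs along the whole far (+x) edge, x = 60 to 80 mm, top at z = 35; the clear surface is x = -80 to 60, y = -170 to 170, z = 15. The fence runs along the board's y axis.

How it is judged:
By the outcome, as a careful person would: the job done as asked, in the order asked, and still so for the second after the job is handed in, with the robot touching nothing.
It also fails if it takes over 42 s, if anything falls off the work surface, if the arm or the gripper's body presses on something with over 40 N, if the wrist force passes 120 N, or if a joint passes its speed limit or range.

## Robot

A 7-joint arm with a two-finger parallel gripper is mounted at the origin on a cart in front of the work surface, level with it; the furniture and walls round the work are solid. World frame = base frame: x ahead of the robot, y to its left, z up, the work surface at z = 0. Lengths are in m, angles in rad, forces in N, time in s.
With the tool pointing down it reaches from about 0.4 to 0.875 m from the base axis. Payload 19.3 kg.
Tool frame: the origin (TCP) lies between the finger pads; the fingertips stand 17 mm ahead of it and the grasp point (between the pads) lies 2 mm behind it; x points along the fingers, y is the direction in which the jaws open and shut, and the axes are right-handed (so a half turn about x gives the same grasp; the last joint's range is limited). The gripper opens to 85 mm and grips with 20 to 120 N. Pads are 22 mm wide; open, the fingers measure 114 mm over their backs; the gripper's body (76 mm by 85 mm) begins 54 mm behind the grasp point. The pads swing forward as they close: fully open they stand 13 mm farther back than shut.
Start: joints at [-1.33, 0.521, -0.036, 1.599, 0.021, 1.021, -0.113], TCP at [0.191, 0.595, 0.248] pointing down, gripper open.
Joint ranges: [-2.91, 2.91], [-0.3, 2.13], [-1.5, 1.42], [0.17, 2.43], [-1.26, 4.41], [0.16, 1.93], [-2.52, 2.52]. Speed limits (rad/s): [1.89, 1.89, 2.39, 2.39, 3.01, 3.01, 3.01].

## Interface

Orientations are given as [roll, pitch, yaw] about the fixed x, y, z axes, in that order (R = Rz(yaw) Ry(pitch) Rx(roll)).
In Python, from workcell import bot gives the robot as it stands.
- The arm moves only by the shell command python3 -m creep 'ROWS' [FORCE]. ROWS is JSON, a list of rows, each an object of numbers: "wx", "wy", "wz": the turn, a rotation vector about the tool's x, y, z in degrees; "tx", "ty", "tz": the shift along the tool's x, y, z in m; "claw": the closure, from 0 (fully open) to 1 (shut). A call has 1 to 8 rows; each row is the pose to reach, as a shift and turn from the pose measured when the call began, along the tool's axes at that moment; what a row does not reach only later rows make up. A row lasts 1/10 s, in which the tool goes at most 50 mm and 8.59 degrees, less where a joint would pass 70% of its speed; a pose out of reach is approached as far as the arm can. A call with a gripper value outside its range is refused whole. The fingers move at their own pace and stop on an object; FORCE is the grip in N (left out, the last holds). Time passes only in rows, so rows that repeat a pose let the fingers close. It gives the time, the measured TCP pose, the force and the opening at its end, in the units of the state.
- bot.observe(): the state, without advancing time (a new reading comes with each control period).
- bot.grab_frame(name): name is "scene" or "side" or "wrist"; returns the picture (384x512x3 uint8, blue, green, red); there is no depth.
- bot.get_calibration(name): a dict with "fx", "fy", "cx", "cy" (pixels), "dist_coeffs" ([k1, k2, p1, p2, k3] as OpenCV has them; the pictures are not rectified), "R" (3x3) and "t" (3): a world point X has camera coordinates R X + t. Camera axes: x right, y down, z forward; pixel columns grow to the right and rows downward; lengths in m; the calibration is good to about 2 mm. A picture is of the moment at which its call begins: read the wrist's pose just before it. get_calibration takes no time and is no camera call; for the wrist camera it gives the pose at the moment of the call.
- bot.job_done(): hands the job in, once; it reports no verdict.
The state is a dict: "clock": time; "qpos": joint angles; "qd": joint speeds; "joint_efforts": joint torques, N m; "position": TCP position; "tool_rot": TCP orientation; "force": force on the tool from outside, world axes, zero at the start; "moment": the same for the moment, N m; "grip_width": finger opening in m.
Only numpy, scipy, OpenCV 4.12 (cv2) and the standard library are available. Lean on these libraries where they do the work, as an engineer would, in place of code of your own. Each camera call takes 0.05 s, during which the arm holds its last target.

## Working session

There is one attempt and no reset: what is moved stays moved. The work goes in short steps, Python scripts to look and compute and a shell command to move; the robot and the scene stay as the last step left them, time stands still between calls to the robot, and variables do not carry over. Pictures are saved under pics/ and viewed, and the job is handed in when it is done.

```bash
mkdir -p pics; ls; python3 - <<'E'
from workcell import bot
import cv2
s=bot.observe();print(s)
for n in("scene","side","wrist"):
    c=bot.get_calibration(n);print(n,c)
    cv2.imwrite(f"pics/{n}0.png",bot.grab_frame(n))
E
```

```text
pics
{'clock': 0.0, 'qpos': array([-1.33016973,  0.52201763, -0.03633151,  1.59995407,  0.02121176,
        1.02112248, -0.11278229]), 'qd': array([ 0.00026853,  0.00154284,  0.00012189, -0.0013183 , -0.00067926,
        0.00055213,  0.00061786]), 'joint_efforts': array([-2.50098812e-03, -9.27095246e+01,  1.97887123e+00, -3.69944715e+01,
        1.76667713e-02,  7.94260937e-03, -1.53627280e-05]), 'position': array([0.19109517, 0.59475457, 0.24774274]), 'tool_rot': array([-1.49258163,  1.56968017, -1.80339177]), 'force': array([ 0.28787443,  0.17258606, -0.37950425]), 'moment': array([0.03938716, 0.02370413, 0.0047037 ]), 'grip_width': 0.08517537646397758}
scene {'fx': 441.009778039455, 'fy': 441.009778039455, 'cx': 249.1884979767444, 'cy': 189.51800164223405, 'dist_coeffs': array([-0.16237277,  0.        ,  0.        ,  0.        ,  0.        ]), 'R': array([[ 0.76100715, -0.64839584, -0.02123555],
       [-0.32622866, -0.35418313, -0.87642979],
       [ 0.56075216,  0.67389698, -0.4810612 ]]), 't': array([-0.40802975,  0.27311282,  0.91720897])}
side {'fx': 358.3954107883601, 'fy': 358.3954107883601, 'cx': 258.98133655321624, 'cy': 189.5411587142248, 'dist_coeffs': array([-0.06931192,  0.        ,  0.        ,  0.        ,  0.        ]), 'R': array([[ 0.8116478 , -0.58373702, -0.02188458],
       [-0.35452284, -0.46247323, -0.81266972],
       [ 0.46426436,  0.66736018, -0.58231349]]), 't': array([-0.43977032,  0.29895969,  0.69460932])}
wrist {'fx': 286.6409850047201, 'fy': 286.6409850047201, 'cx': 256.93092978774297, 'cy': 193.28935245444046, 'dist_coeffs': array([-0.03634409,  0.        ,  0.        ,  0.        ,  0.        ]), 'R': array([[ 3.06218123e-01,  9.51961376e-01, -8.43131502e-06],
       [ 9.17171369e-01, -2.95024823e-01,  2.67875033e-01],
       [ 2.55004197e-01, -8.20359226e-02, -9.63453666e-01]]), 't': array([-0.6246866 , -0.03443719,  0.37806571])}
```

View pics/scene0.png

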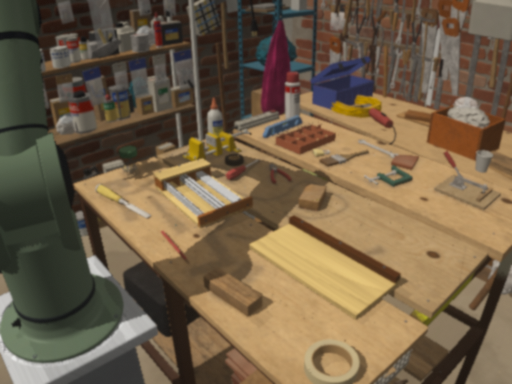

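View pics/side0.png

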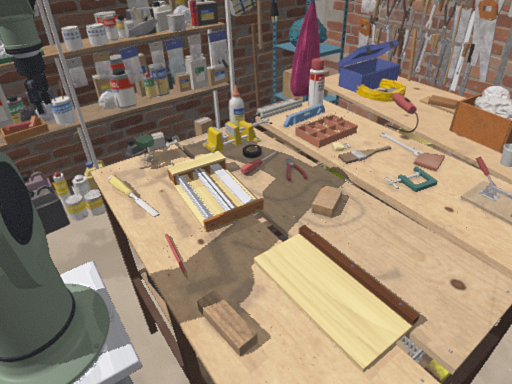

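View pics/wrist0.png

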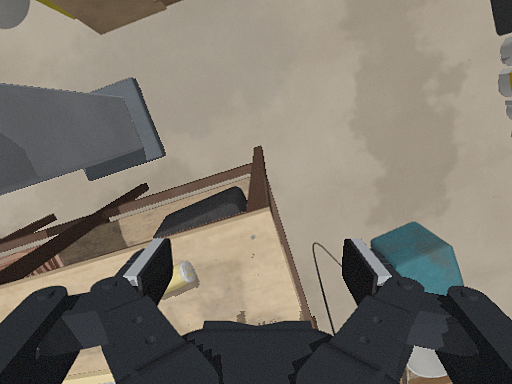

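The rack is at about (215,190) in the side view, with the board at about (335,295). The wrist camera isn't over the rack yet. I'll enlarge the rack in both views.

```bash
python3 - <<'E'
import cv2,numpy as np
a=cv2.imread("pics/side0.png")[145:235,160:270];b=cv2.imread("pics/scene0.png")[150:235,145:255]
cv2.imwrite("pics/cropA.png",cv2.resize(a,None,fx=7,fy=6.6,interpolation=cv2.INTER_CUBIC))
cv2.imwrite("pics/cropB.png",cv2.resize(b,None,fx=7,fy=7,interpolation=cv2.INTER_CUBIC))
E
```

```text
(no output)
```

View pics/cropA.png

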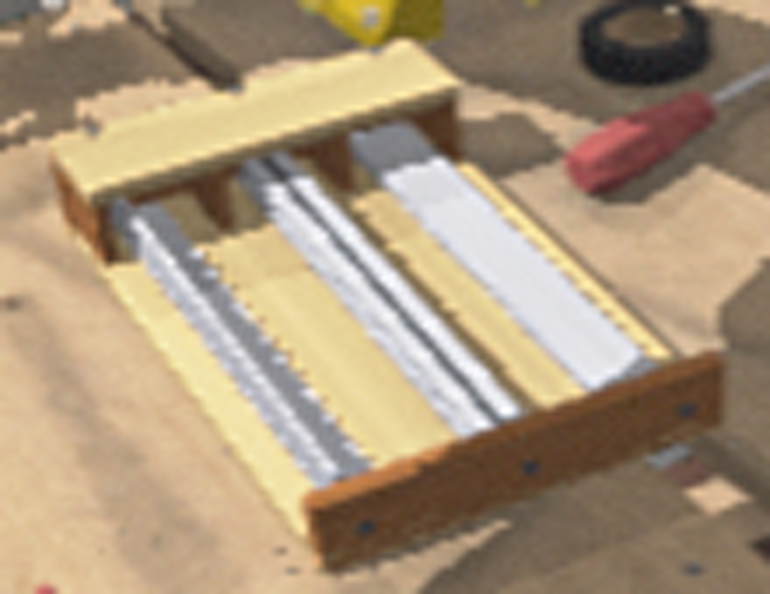

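View pics/cropB.png

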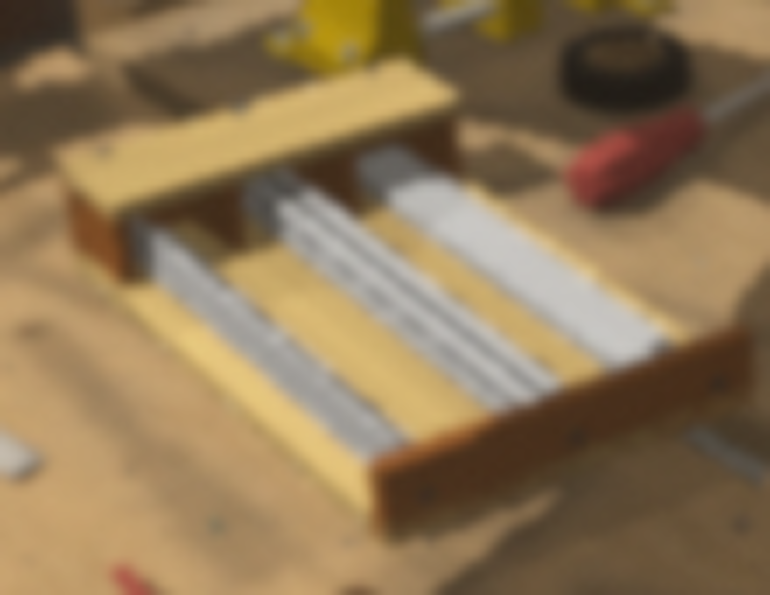

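The slotted bar is the middle one, with the angle on the robot side and the flat on the far side. Next I'll crop the board.

```bash
python3 - <<'E'
import cv2,numpy as np
a=cv2.imread("pics/side0.png")[220:370,245:445];b=cv2.imread("pics/scene0.png")[210:320,240:410]
cv2.imwrite("pics/cropC.png",cv2.resize(a,None,fx=4,fy=4,interpolation=cv2.INTER_CUBIC))
cv2.imwrite("pics/cropD.png",cv2.resize(b,None,fx=4.5,fy=4.5,interpolation=cv2.INTER_CUBIC))
E
```

```text
(no output)
```

View pics/cropC.png

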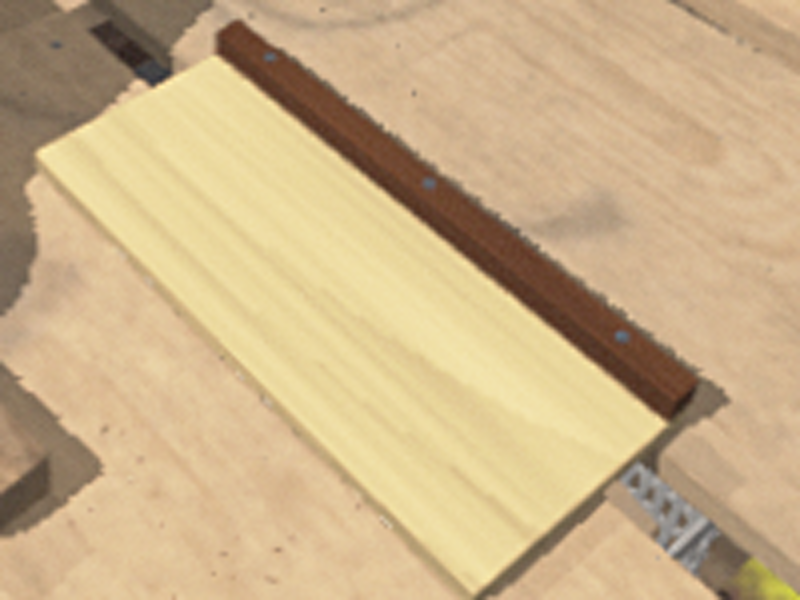

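View pics/cropD.png

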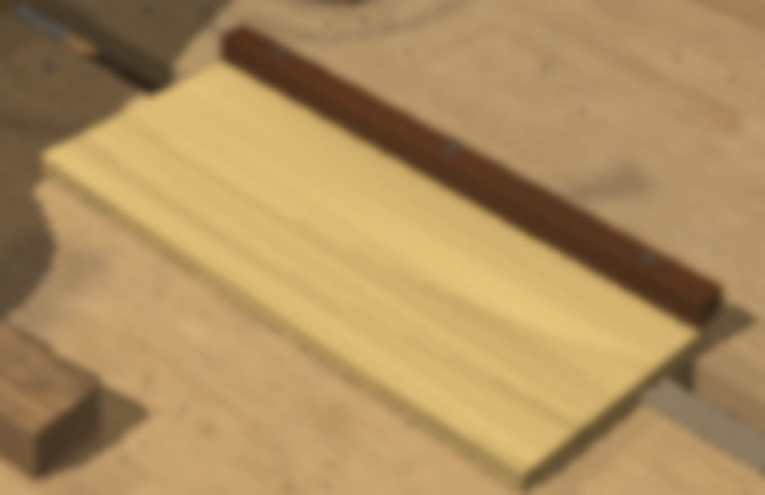

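```bash
cat > geo.py <<'E'
import numpy as np,cv2
from scipy.optimize import least_squares
from scipy.spatial.transform import Rotation as Ro
def K(c): return np.array([[c['fx'],0,c['cx']],[0,c['fy'],c['cy']],[0,0,1]])
def proj(c,P):
    return cv2.projectPoints(np.atleast_2d(np.float64(P)),cv2.Rodrigues(np.array(c['R']))[0],np.array(c['t']),K(c),np.array(c['dist_coeffs']))[0][:,0]
def tri(obs): # [(c,uv)]
    return least_squares(lambda X:np.concatenate([proj(c,X)[0]-uv for c,uv in obs]),[.6,.1,.02]).x
def ray_z(c,uv,z):
    n=cv2.undistortPoints(np.float64([[uv]]),K(c),np.array(c['dist_coeffs']))[0,0]
    R=np.array(c['R']);o=-R.T@np.array(c['t']);d=R.T@np.array([*n,1]);return o+d*(z-o[2])/d[2]
def place(p,L): # p=x,y,z,yaw
    co,s=np.cos(p[3]),np.sin(p[3]);L=np.float64(L);return np.c_[p[0]+co*L[:,0]-s*L[:,1],p[1]+s*L[:,0]+co*L[:,1],p[2]+L[:,2]]
def fit(obs,p0): # [(c,L,uv)]
    return least_squares(lambda p:np.concatenate([(proj(c,place(p,L))-uv).ravel() for c,L,uv in obs]),p0)
E
python3 - <<'E'
from geo import *
from workcell import bot
cs,cd=bot.get_calibration("scene"),bot.get_calibration("side")
A=np.array
L=A([[-80,170,15],[60,170,15],[60,-170,15],[-80,-170,15]])/1e3
ud=A([[38,155],[215,57],[667,424],[477,597]])/4+[245,220]-0.375
us=A([[43,158],[224,64],[700,334],[524,486]])/4.5+[240,210]-.39
print("tri board");
for i in range(4):print(tri([(cs,us[i]),(cd,ud[i])]).round(4))
r=fit([(cs,L,us),(cd,L,ud)],[.6,-.2,0,0]);print(r.x.round(4),r.fun.round(1))
L=A([[-90,-145,36],[90,-145,36],[-90,90,56],[-90,145,56],[90,145,56],[90,90,56]])/1e3
ud=A([[308,500],[722,355],[95,200],[52,150],[405,40],[460,88]])/[7,6.6]+[160,145]-.42
us=A([[373,465],[748,335],[115,215],[57,160],[400,58],[460,98]])/7+[145,150]-.42
print("tri rack");
for i in range(6):print(tri([(cs,us[i]),(cd,ud[i])]).round(4))
r=fit([(cs,L,us),(cd,L,ud)],[.6,.2,0,0]);print(r.x.round(4),r.fun.round(1))
R=Ro.from_euler('xyz',bot.observe()['tool_rot']).as_matrix();print(R.round(3))
E
```

```text
tri board
[ 0.4666 -0.0836  0.0113]
[ 0.6006 -0.0905  0.0195]
[ 0.6096 -0.4215  0.012 ]
[ 0.4742 -0.4194 -0.0016]
[ 0.5482 -0.2523 -0.0048  0.0031] [ 0.5  0.2 -0.7  0.6 -0.4  1.   0.7 -2.  -0.3 -0.3  0.1 -0.1  0.1  1.
 -0.1 -0.1]
tri rack
[0.4252 0.0827 0.0376]
[0.6116 0.0777 0.026 ]
[0.4468 0.3126 0.0506]
[0.4446 0.354  0.0608]
[0.6141 0.3297 0.0683]
[0.6128 0.2796 0.065 ]
[ 0.5323  0.2268 -0.0083 -0.0862] [ 0.4  1.4  0.1  0.1 -0.5 -0.6  0.4  1.1 -0.2  0.9 -0.4  0.7  0.6  0.6
  0.1  0.3 -0.6 -1.5 -0.3 -1.9  0.5 -0.6 -0.1 -0.9]
[[-0.     0.306  0.952]
 [-0.001  0.952 -0.306]
 [-1.    -0.001  0.   ]]
```

```bash
cat >> geo.py <<'E'
def Rt(yaw,tilt=0): # tool down, y at yaw; tilt deg = -y end raised
    c,s=np.cos(yaw),np.sin(yaw)
    R=np.c_[[0,0,-1],[c,s,0],[s,-c,0]]
    return R@Ro.from_rotvec([0,-tilt,0],degrees=True).as_matrix()
def row(s,p,R):
    R0=Ro.from_euler('xyz',s['tool_rot']).as_matrix()
    t=R0.T@(np.array(p)-s['position']);w=Ro.from_matrix(R0.T@R).as_rotvec(degrees=True)
    print("t",t.round(4),"w",w.round(2))
E
python3 - <<'E'
from geo import *
from workcell import bot
s=bot.observe();c=bot.get_calibration("wrist");R=np.array(c['R']);o=-R.T@c['t']
R0=Ro.from_euler('xyz',s['tool_rot']).as_matrix()
print("cam in tool",R0.T@(o-s['position']),"axis",R0.T@R[2])
row(s,[.53,.17,.28],Rt(-.086))
E
```

```text
cam in tool [-0.12570393 -0.00012991 -0.06784811] axis [9.63465697e-01 9.04250726e-04 2.67830232e-01]
t [-0.0319 -0.3008  0.4526] w [7.712e+01 4.000e-02 4.000e-02]
```

```bash
R='{"tx":-0.032,"ty":-0.30,"tz":0.452,"wx":77.1,"claw":0}'; python3 -m creep '[{"tx":-0.032,"ty":-0.30,"tz":0.452,"wx":77.1,"claw":0},{"tx":-0.032,"ty":-0.30,"tz":0.452,"wx":77.1,"claw":0},{"tx":-0.032,"ty":-0.30,"tz":0.452,"wx":77.1,"claw":0},{"tx":-0.032,"ty":-0.30,"tz":0.452,"wx":77.1,"claw":0},{"tx":-0.032,"ty":-0.30,"tz":0.452,"wx":77.1,"claw":0},{"tx":-0.032,"ty":-0.30,"tz":0.452,"wx":77.1,"claw":0},{"tx":-0.032,"ty":-0.30,"tz":0.452,"wx":77.1,"claw":0},{"tx":-0.032,"ty":-0.30,"tz":0.452,"wx":77.1,"claw":0}]'
python3 - <<'E'
from geo import *
from workcell import bot
s=bot.observe();print(s['qpos'].round(2));row(s,[.53,.17,.28],Rt(-.086))
E
```

```text
[-1.33  0.52 -0.04  1.6   0.02  1.02 -0.11]
t [-0.0319 -0.3008  0.4526] w [7.712e+01 4.000e-02 4.000e-02]$[0]: bad value
```

```bash
python3 -m creep '[{"wx":77.1,"wy":0,"wz":0,"tx":-0.032,"ty":-0.30,"tz":0.452,"claw":0}]'; python3 -m creep --help | head -30
```

```text
clock: 0.25
position: [0.2181, 0.5588, 0.2501]
tool_rot: [-2.885, 1.568, 2.945]
force: [1.1, -0.2, -0.6]
grip_width: 0.0853invalid input: not JSON, or not a number
```

```bash
python3 - <<'E'
from geo import *
from workcell import bot
s=bot.observe();row(s,[.53,.17,.28],Rt(-.086))
E
```

```text
t [-0.031  -0.2127  0.4508] w [68.92 -0.11  0.13]
```

```bash
python3 -m creep '[{"wx":69,"wy":0,"wz":0,"tx":-0.031,"ty":-0.213,"tz":0.451,"claw":0},{"wx":69,"wy":0,"wz":0,"tx":-0.031,"ty":-0.213,"tz":0.451,"claw":0},{"wx":69,"wy":0,"wz":0,"tx":-0.031,"ty":-0.213,"tz":0.451,"claw":0},{"wx":69,"wy":0,"wz":0,"tx":-0.031,"ty":-0.213,"tz":0.451,"claw":0},{"wx":69,"wy":0,"wz":0,"tx":-0.031,"ty":-0.213,"tz":0.451,"claw":0},{"wx":69,"wy":0,"wz":0,"tx":-0.031,"ty":-0.213,"tz":0.451,"claw":0},{"wx":69,"wy":0,"wz":0,"tx":-0.031,"ty":-0.213,"tz":0.451,"claw":0},{"wx":69,"wy":0,"wz":0,"tx":-0.031,"ty":-0.213,"tz":0.451,"claw":0}]'
python3 - <<'E'
from geo import *
from workcell import bot
s=bot.observe();print(s['qpos'].round(2));row(s,[.53,.17,.28],Rt(-.086))
E
```

```text
clock: 1.05
position: [0.4719, 0.2419, 0.2747]
tool_rot: [-1.789, 1.568, 2.83]
force: [1.1, 1.1, 0.5]
grip_width: 0.0854
[-0.88  0.36  0.38  1.83 -0.16  0.98 -0.52]
t [-0.0055  0.0645  0.0662] w [-0.42 -0.03  0.15]
```

```bash
python3 -m creep '[{"wx":0,"wy":0,"wz":0,"tx":-0.005,"ty":0.064,"tz":0.066,"claw":0},{"wx":0,"wy":0,"wz":0,"tx":-0.005,"ty":0.064,"tz":0.066,"claw":0},{"wx":0,"wy":0,"wz":0,"tx":-0.005,"ty":0.064,"tz":0.066,"claw":0},{"wx":0,"wy":0,"wz":0,"tx":-0.005,"ty":0.064,"tz":0.066,"claw":0}]'
python3 - <<'E'
from geo import *
from workcell import bot
import pickle
c=bot.get_calibration("wrist");s=bot.observe();f=bot.grab_frame("wrist")
cv2.imwrite("pics/w1.png",f);pickle.dump((c,s),open("w1.pkl","wb"))
cv2.imwrite("pics/w1b.png",cv2.resize(f,None,fx=1.56,fy=1.56,interpolation=cv2.INTER_CUBIC))
E
```

```text
clock: 1.45
position: [0.5297, 0.1694, 0.2793]
tool_rot: [-1.672, 1.568, 2.945]
force: [-0.0, 0.4, -0.1]
grip_width: 0.0854
```

View pics/w1b.png

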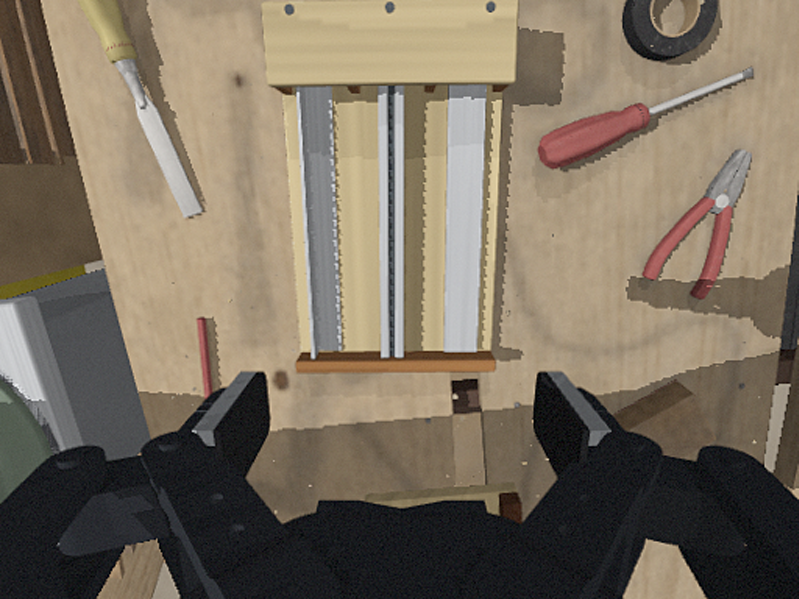

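The wrist view shows the slotted bar with its dark slot at (391,90)–(391,357), and the lip edge from (297,371) to (495,369). I'll zoom in for the exact pixels, then take a second wrist view while descending.

```bash
python3 - <<'E'
import cv2
f=cv2.imread("pics/w1.png")
cv2.imwrite("pics/w1n.png",cv2.resize(f[215:245,185:325],None,fx=5.7,fy=5.7,interpolation=cv2.INTER_NEAREST))
cv2.imwrite("pics/w1f.png",cv2.resize(f[0:65,165:335],None,fx=4.7,fy=4.7,interpolation=cv2.INTER_NEAREST))
E
python3 -m creep '[{"wx":0,"wy":0,"wz":0,"tx":0.1,"ty":0,"tz":-0.045,"claw":0.4},{"wx":0,"wy":0,"wz":0,"tx":0.1,"ty":0,"tz":-0.045,"claw":0.4},{"wx":0,"wy":0,"wz":0,"tx":0.1,"ty":0,"tz":-0.045,"claw":0.4},{"wx":0,"wy":0,"wz":0,"tx":0.1,"ty":0,"tz":-0.045,"claw":0.4}]'
python3 - <<'E'
from geo import *
from workcell import bot
import pickle
c=bot.get_calibration("wrist");s=bot.observe();f=bot.grab_frame("wrist")
cv2.imwrite("pics/w2.png",f);pickle.dump((c,s),open("w2.pkl","wb"))
cv2.imwrite("pics/w2b.png",cv2.resize(f,None,fx=1.56,fy=1.56,interpolation=cv2.INTER_CUBIC))
E
```

```text
clock: 1.9
position: [0.5318, 0.2166, 0.1781]
tool_rot: [-1.415, 1.565, -3.076]
force: [0.6, -0.9, 1.5]
grip_width: 0.0512
```

View pics/w1n.png

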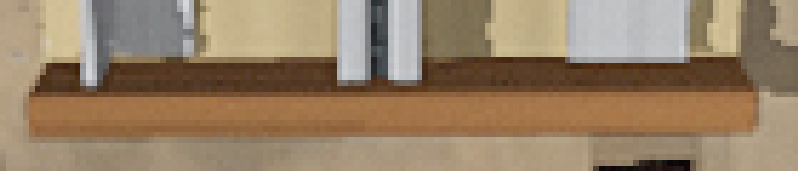

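View pics/w1f.png

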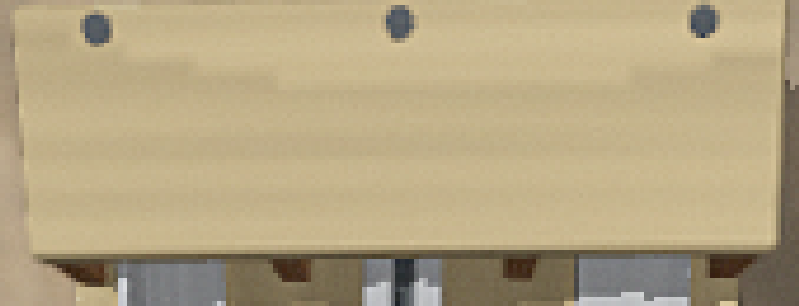

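View pics/w2b.png

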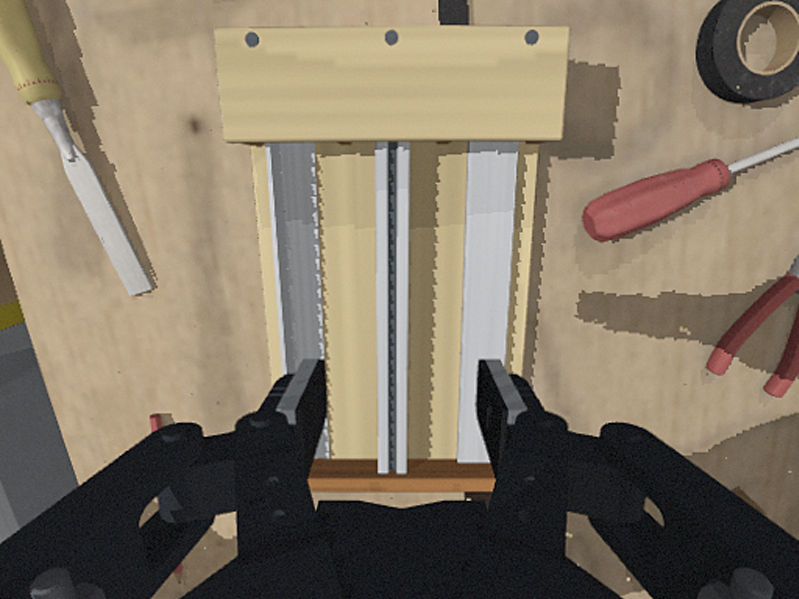

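```bash
python3 - <<'E'
import cv2
f=cv2.imread("pics/w2.png")
cv2.imwrite("pics/w2n.png",cv2.resize(f[285:320,190:320],None,fx=6,fy=6,interpolation=cv2.INTER_NEAREST))
cv2.imwrite("pics/w2f.png",cv2.resize(f[10:110,130:375],None,fx=3.2,fy=3.2,interpolation=cv2.INTER_NEAREST))
E
```

```text
(no output)
```

View pics/w2n.png

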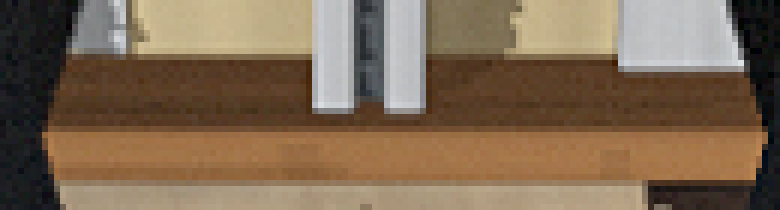

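View pics/w2f.png

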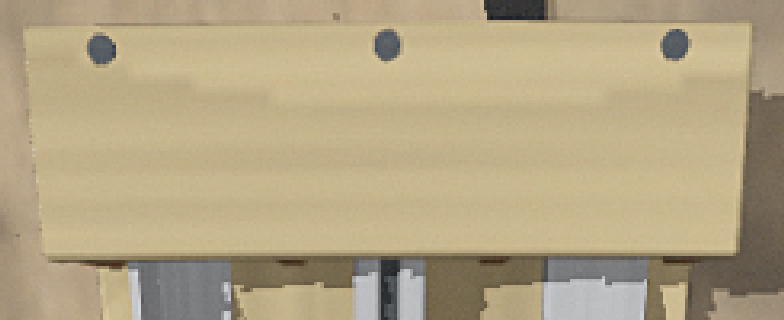

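```bash
python3 - <<'E'
from geo import *
import pickle
from workcell import bot
c1,s1=pickle.load(open("w1.pkl","rb"));c2,s2=pickle.load(open("w2.pkl","rb"))
A=np.array
b1=A([[14,8],[34,252],[777,247]])/4.7+[165,0]-.5
b2=A([[25,28],[46,255],[737,251],[750,24]])/3.2+[130,10]-.5
l1=A([[28,135],[753,133],[28,92],[754,92]])/5.7+[185,215]-.5
Lb={'fl':[-90,145,56],'nl':[-90,90,56],'nr':[90,90,56],'fr':[90,145,56]}
L1=A([Lb['fl'],Lb['nl'],Lb['nr'],[-90,-145,36],[90,-145,36],[-90,-133,36],[90,-133,36]])/1e3
L2=A([Lb['fl'],Lb['nl'],Lb['nr'],Lb['fr']])/1e3
r=fit([(c1,L1,np.r_[b1,l1]),(c2,L2,b2)],[.53,.23,0,-.08]);print("rack",r.x.round(4),r.fun.round(1))
rk=r.x
n1=A([[243.8,229.1],[258.4,229.1]]);n2=A([[241.5,303.2],[260.5,303.2]])
f1=A([[242.2,59.1],[258.5,59.1]]);f2=A([[240.1,103.25],[262.3,103.25]])
for k in(0,1):print("near corner",tri([(c1,n1[k]),(c2,n2[k])]).round(4))
h=.01
def res(p):
    o=[]
    for c,n,f,q in((c1,n1,f1,p[4]),(c2,n2,f2,p[5])):
        o+=[(proj(c,place(p[:4],[[-h,-.13,0],[h,-.13,0]]))-n).ravel(),(proj(c,place(p[:4],[[-h,q,0],[h,q,0]]))-f).ravel()]
    return np.concatenate(o)
r=least_squares(res,[.53,.22,.03,-.08,.05,.05],x_scale=[.1,.1,.1,.1,.1,.1]);print("bar top",r.x.round(4),r.fun.round(1))
print("bar centre in rack", (place([0,0,0,-rk[3]],[[r.x[0]-rk[0],r.x[1]-rk[1],r.x[2]-rk[2]]])).round(4))
s=bot.observe();print(s['position'],s['tool_rot'],s2['position'])
# grasp target: TCP is 2mm ahead of grasp point
x,y,zt,yaw=r.x[:4]
row(s,[x,y,.12],Rt(yaw)); row(s,[x,y,.031],Rt(yaw))
E
```

```text
rack [ 0.5264  0.2148 -0.0035 -0.0875] [ 0.  -0.5 -0.5  1.3 -0.2  0.7 -0.1 -0.3  0.2 -0.7 -0.7 -0.6  0.4 -1.4
 -0.  -0.5 -0.1  1.  -0.3  1.2  1.  -0.9]
near corner [0.5017 0.0837 0.0309]
near corner [0.5225 0.0815 0.0303]
bar top [ 0.5248  0.2124  0.0314 -0.0972  0.0899  0.082 ] [ 0.  -0.1 -0.3 -0.1 -0.2 -0.   0.1  0.   0.6 -0.  -0.4  0.2  0.2 -0.1
 -0.1  0.1]
bar centre in rack [[-0.0014 -0.0025  0.0348]]
[0.53278857 0.2157952  0.17973208] [-1.60806836  1.56713935  3.01214659] [0.53179042 0.21659593 0.17812594]
t [ 0.0598 -0.0074  0.0041] w [ 0.29 -0.01  0.21]
t [ 0.1488 -0.0071  0.0041] w [ 0.29 -0.01  0.21]
```

The bar is found at centre (0.525, 0.212), yaw −0.097, top at 0.031, which agrees with the text's 0.032. Descending with the jaws part open.

```bash
python3 -m creep '[{"wx":0.3,"wy":0,"wz":0.2,"tx":0.05,"ty":-0.007,"tz":0.004,"claw":0.5},{"wx":0.3,"wy":0,"wz":0.2,"tx":0.085,"ty":-0.007,"tz":0.004,"claw":0.5},{"wx":0.3,"wy":0,"wz":0.2,"tx":0.11,"ty":-0.007,"tz":0.004,"claw":0.5},{"wx":0.3,"wy":0,"wz":0.2,"tx":0.11,"ty":-0.007,"tz":0.004,"claw":0.5}]'
python3 - <<'E'
from geo import *
from workcell import bot
s=bot.observe();row(s,[.5248,.2124,.032],Rt(-.097))
cv2.imwrite("pics/w3.png",bot.grab_frame("wrist"))
E
```

```text
clock: 2.35
position: [0.5246, 0.2117, 0.0692]
tool_rot: [-1.023, 1.569, -2.691]
force: [0.1, -0.1, 1.2]
grip_width: 0.0429
t [ 0.0372  0.0002 -0.0007] w [-0.05  0.06  0.09]
```

View pics/w3.png

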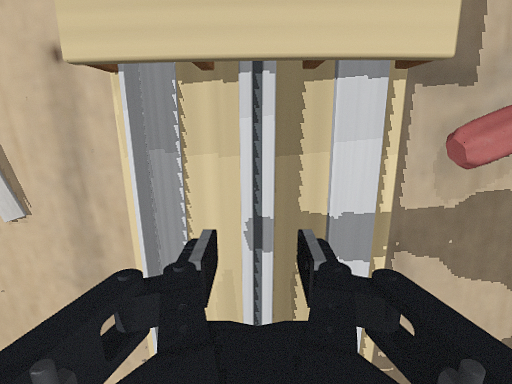

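The jaws (inner faces at x≈213 and 300) straddle the bar (240–275, centre 257), and the neighbouring bars are clear. Next I go down, then close.

```bash
python3 -m creep '[{"wx":0,"wy":0,"wz":0,"tx":0.02,"ty":0,"tz":0,"claw":0.5},{"wx":0,"wy":0,"wz":0,"tx":0.037,"ty":0,"tz":0,"claw":0.5},{"wx":0,"wy":0,"wz":0,"tx":0.037,"ty":0,"tz":0,"claw":0.5},{"wx":0,"wy":0,"wz":0,"tx":0.037,"ty":0,"tz":0,"claw":0.5}]' 70 && python3 -m creep '[{"wx":0,"wy":0,"wz":0,"tx":0,"ty":0,"tz":0,"claw":1},{"wx":0,"wy":0,"wz":0,"tx":0,"ty":0,"tz":0,"claw":1},{"wx":0,"wy":0,"wz":0,"tx":0,"ty":0,"tz":0,"claw":1},{"wx":0,"wy":0,"wz":0,"tx":0,"ty":0,"tz":0,"claw":1},{"wx":0,"wy":0,"wz":0,"tx":0,"ty":0,"tz":0,"claw":1},{"wx":0,"wy":0,"wz":0,"tx":0,"ty":0,"tz":0,"claw":1}]' 70
python3 - <<'E'
from workcell import bot
s=bot.observe();print(s['position'],s['force'],s['moment'])
E
```

```text
clock: 2.8
position: [0.5266, 0.2122, 0.0359]
tool_rot: [2.089, 1.568, 0.42]
force: [-0.1, -0.6, 1.1]
grip_width: 0.0427
clock: 3.4
position: [0.5275, 0.2126, 0.038]
tool_rot: [2.184, 1.566, 0.515]
force: [-5.2, -1.2, 23.9]
grip_width: 0.0182
[0.52746106 0.21257667 0.03797902] [-5.19373487 -1.18240368 23.90400786] [-0.38563993  1.09403858  0.00305037]
```

```bash
python3 - <<'E'
from geo import *
from workcell import bot
cv2.imwrite("pics/w4.png",bot.grab_frame("wrist"))
f=bot.grab_frame("side");cv2.imwrite("pics/s4.png",cv2.resize(f[100:250,130:330],None,fx=4,fy=4,interpolation=cv2.INTER_CUBIC))
s=bot.observe();print(s['position'],s['force'],s['grip_width'])
print(Ro.from_euler('xyz',s['tool_rot']).as_matrix().round(3))
E
```

```text
[0.52746667 0.2125677  0.0379779 ] [-5.03674207 -1.52650601 23.25604701] 0.018042561982318413
[[ 0.004  0.995 -0.098]
 [ 0.002 -0.098 -0.995]
 [-1.     0.004 -0.003]]
```

View pics/w4.png

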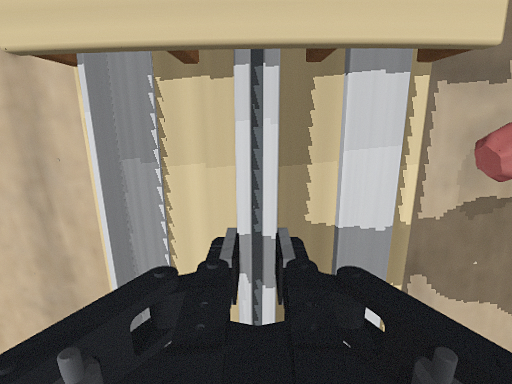

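View pics/s4.png

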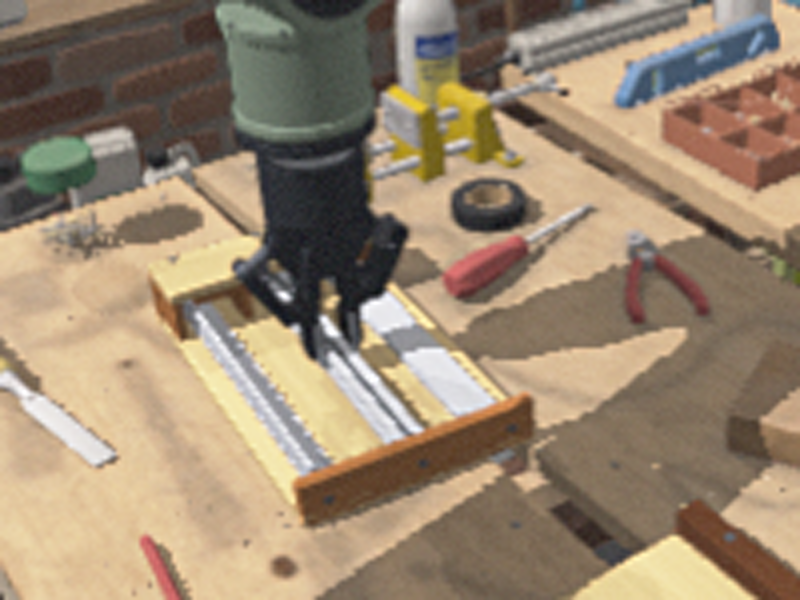

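The bar is gripped (width 18 mm). The 23 N is the fingertips on the rack floor, because the pads swung forward as they closed. Now I raise the lip end 11°, pivoting about the far lower corner with a small shift away from the stop.

```bash
python3 -m creep '[{"wx":0,"wy":-2.75,"wz":0,"tx":-0.008,"ty":0,"tz":-0.001,"claw":1},{"wx":0,"wy":-5.5,"wz":0,"tx":-0.014,"ty":0,"tz":-0.001,"claw":1},{"wx":0,"wy":-8.25,"wz":0,"tx":-0.02,"ty":0,"tz":-0.002,"claw":1},{"wx":0,"wy":-11,"wz":0,"tx":-0.026,"ty":0,"tz":-0.003,"claw":1},{"wx":0,"wy":-11,"wz":0,"tx":-0.026,"ty":0,"tz":-0.003,"claw":1},{"wx":0,"wy":-11,"wz":0,"tx":-0.026,"ty":0,"tz":-0.003,"claw":1}]' 70
python3 - <<'E'
from geo import *
from workcell import bot
cv2.imwrite("pics/w5.png",bot.grab_frame("wrist"))
f=bot.grab_frame("side");cv2.imwrite("pics/s5.png",cv2.resize(f[100:250,130:330],None,fx=4,fy=4,interpolation=cv2.INTER_CUBIC))
s=bot.observe();print(s['position'],s['force'],s['moment'],s['grip_width'])
print(Ro.from_euler('xyz',s['tool_rot']).as_matrix().round(3))
E
```

```text
clock: 4.1
position: [0.5276, 0.2157, 0.0642]
tool_rot: [0.022, 1.383, -1.647]
force: [-0.0, -0.7, -2.2]
grip_width: 0.0181
[0.52764299 0.21485405 0.06404352] [-0.25510421 -0.31011025 -2.12544052] [ 0.29128296 -0.00989637  0.0031603 ] 0.01792742893000071
[[-0.015  0.995 -0.098]
 [-0.187 -0.099 -0.977]
 [-0.982  0.004  0.187]]
```

View pics/w5.png

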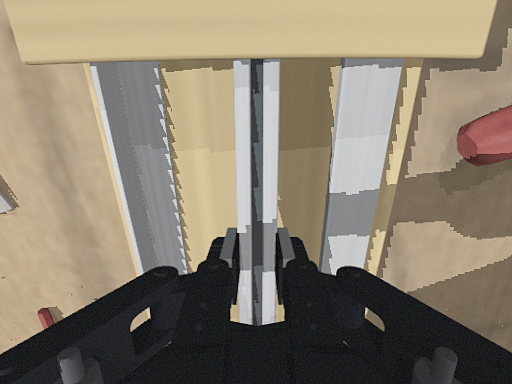

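View pics/s5.png

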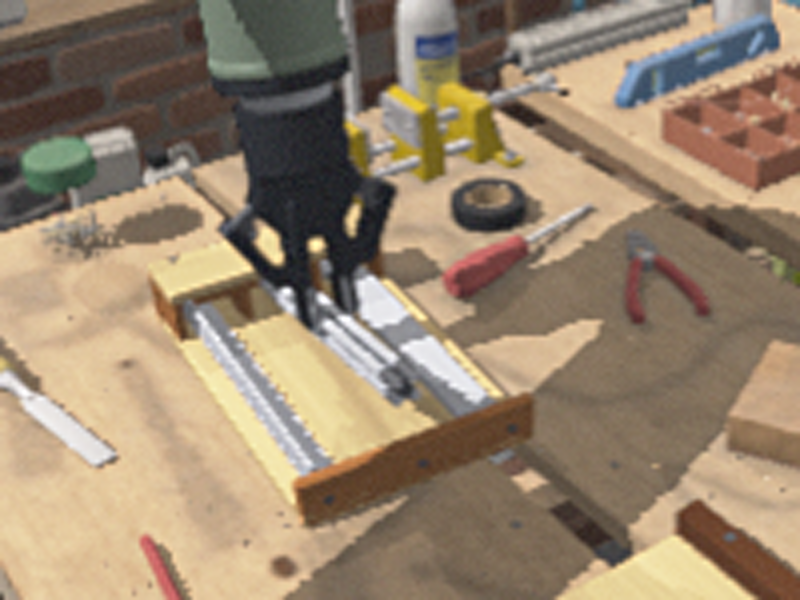

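The lip end (at about (400,385) in the crop) is above the lip and the far end is still under the bridge. Wrist force is −2.1 N, so the arm carries only the bar's weight. Next I draw the bar out along its axis, then lift.

```bash
python3 -m creep '[{"wx":0,"wy":0,"wz":0,"tx":0,"ty":0,"tz":0.015,"claw":1},{"wx":0,"wy":0,"wz":0,"tx":0,"ty":0,"tz":0.035,"claw":1},{"wx":0,"wy":0,"wz":0,"tx":0,"ty":0,"tz":0.055,"claw":1},{"wx":0,"wy":0,"wz":0,"tx":0,"ty":0,"tz":0.075,"claw":1},{"wx":0,"wy":0,"wz":0,"tx":0,"ty":0,"tz":0.085,"claw":1},{"wx":0,"wy":0,"wz":0,"tx":0,"ty":0,"tz":0.085,"claw":1}]' 70
python3 - <<'E'
from geo import *
from workcell import bot
f=bot.grab_frame("side");cv2.imwrite("pics/s6.png",cv2.resize(f[100:250,130:330],None,fx=4,fy=4,interpolation=cv2.INTER_CUBIC))
s=bot.observe();print(s['position'],s['force'],s['moment'],s['grip_width'])
row(s,[.525,.06,.16],Rt(-.05,8))
row(s,[.53,-.25,.16],Rt(0.003,0))
E
```

```text
clock: 4.8
position: [0.5194, 0.1299, 0.0805]
tool_rot: [0.022, 1.383, -1.651]
force: [0.3, 0.7, -2.6]
grip_width: 0.0181
[0.519449   0.13138443 0.08016824] [ 0.77618346  0.09731845 -1.63084849] [ 0.30698173 -0.04564104  0.00291523] 0.018203778190519885
t [-0.0652  0.013   0.0841] w [-2.89  2.76  0.24]
t [-0.0076  0.0491  0.3866] w [-5.93 10.76  0.33]
```

View pics/s6.png

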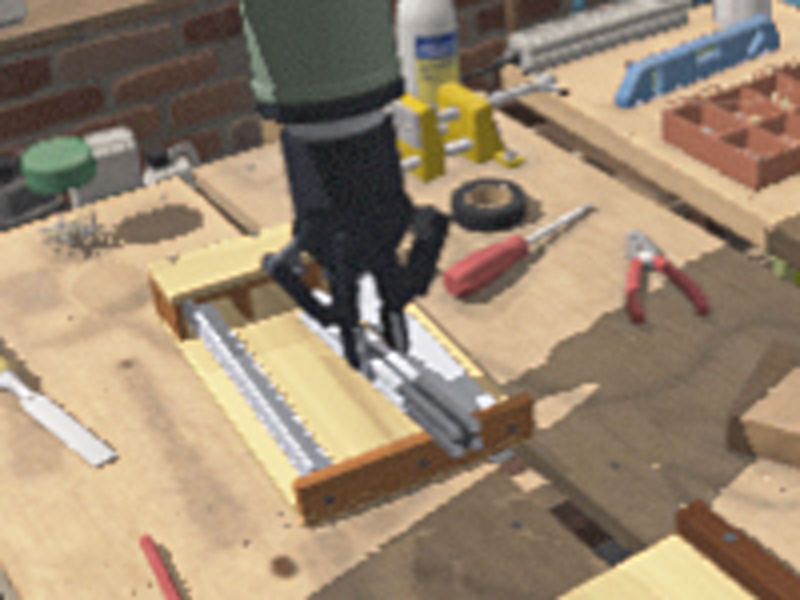

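The far end is clear of the bridge and the near end is past the lip. Now I lift.

```bash
python3 -m creep '[{"wx":0,"wy":0,"wz":0,"tx":-0.02,"ty":0,"tz":0.015,"claw":1},{"wx":0,"wy":0,"wz":0,"tx":-0.045,"ty":0,"tz":0.03,"claw":1},{"wx":-1,"wy":0,"wz":0,"tx":-0.065,"ty":0.004,"tz":0.05,"claw":1},{"wx":-2,"wy":2,"wz":0,"tx":-0.065,"ty":0.008,"tz":0.085,"claw":1},{"wx":-3,"wy":3,"wz":0,"tx":-0.065,"ty":0.013,"tz":0.12,"claw":1},{"wx":-3,"wy":3,"wz":0,"tx":-0.065,"ty":0.016,"tz":0.15,"claw":1},{"wx":-3,"wy":3,"wz":0,"tx":-0.065,"ty":0.02,"tz":0.18,"claw":1}]' 70
python3 - <<'E'
from geo import *
from workcell import bot
import pickle
c=bot.get_calibration("wrist");s=bot.observe();f=bot.grab_frame("wrist");pickle.dump((c,s),open("w7.pkl","wb"))
cv2.imwrite("pics/w7.png",f)
print(s['position'],s['force'],s['grip_width'],s['qpos'].round(2))
cv2.imwrite("pics/s7.png",bot.grab_frame("side"))
row(s,[.535,-.25,.16],Rt(0.003,0))
E
```

```text
clock: 5.55
position: [0.5227, -0.0349, 0.178]
tool_rot: [-0.03, 1.436, -1.649]
force: [0.6, -0.9, -1.2]
grip_width: 0.0175
[ 0.52268571 -0.03486339  0.17798165] [ 0.56453456 -0.86885229 -1.21606499] 0.01754225624336804 [-0.47  0.51  0.47  1.95 -0.13  0.75 -0.  ]
t [0.0465 0.0226 0.21  ] w [-2.89  7.72  0.43]
```

View pics/w7.png

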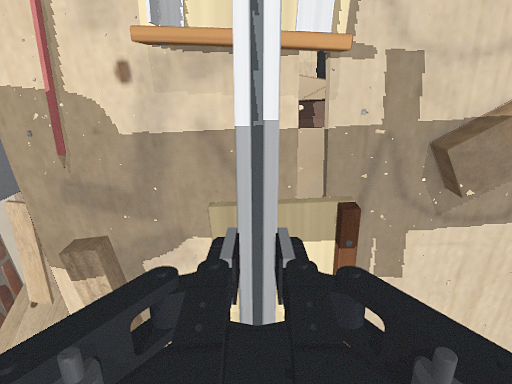

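View pics/s7.png

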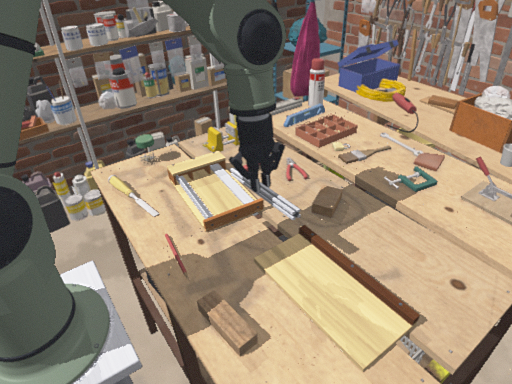

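```bash
python3 - <<'E'
from geo import *
import pickle
c,s=pickle.load(open("w7.pkl","rb"))
for uv,z in(((210,205.5),.015),((337,202.5),.015),((337,203),.035),((360,203),.035),((355,274),.035)):print(uv,ray_z(c,uv,z).round(4))
# bar direction from the slot
E
python3 -m creep '[{"wx":-1,"wy":2,"wz":0,"tx":0.012,"ty":0.005,"tz":0.04,"claw":1},{"wx":-2,"wy":4,"wz":0,"tx":0.018,"ty":0.01,"tz":0.08,"claw":1},{"wx":-3,"wy":6,"wz":0,"tx":0.024,"ty":0.015,"tz":0.12,"claw":1},{"wx":-3,"wy":7.7,"wz":0.4,"tx":0.03,"ty":0.02,"tz":0.16,"claw":1},{"wx":-3,"wy":7.7,"wz":0.4,"tx":0.036,"ty":0.022,"tz":0.19,"claw":1},{"wx":-3,"wy":7.7,"wz":0.4,"tx":0.046,"ty":0.023,"tz":0.21,"claw":1},{"wx":-3,"wy":7.7,"wz":0.4,"tx":0.046,"ty":0.023,"tz":0.21,"claw":1},{"wx":-3,"wy":7.7,"wz":0.4,"tx":0.046,"ty":0.023,"tz":0.21,"claw":1}]' 70
python3 - <<'E'
from geo import *
from workcell import bot
import pickle
c=bot.get_calibration("wrist");s=bot.observe();f=bot.grab_frame("wrist");pickle.dump((c,s),open("w8.pkl","wb"))
cv2.imwrite("pics/w8.png",f)
print(s['position'],s['force'],s['grip_width'])
cv2.imwrite("pics/s8.png",bot.grab_frame("side"))
row(s,[.538,-.2523,.04],Rt(0.003,0))
E
```

```text
(210, 205.5) [ 0.469  -0.0822  0.015 ]
(337, 202.5) [ 0.6056 -0.0849  0.015 ]
(337, 203) [ 0.6    -0.0758  0.035 ]
(360, 203) [ 0.623  -0.0769  0.035 ]
(355, 274) [ 0.626  -0.1652  0.035 ]
clock: 6.45
position: [0.5349, -0.2518, 0.1609]
tool_rot: [-0.203, 1.57, -1.773]
force: [0.4, 0.3, -2.4]
grip_width: 0.0179
[ 0.53487007 -0.25182247  0.16091779] [ 0.41778089  0.28848779 -2.38998238] 0.01790120444034555
t [0.1209 0.0032 0.0004] w [-0.13  0.05  0.01]
```

View pics/w8.png

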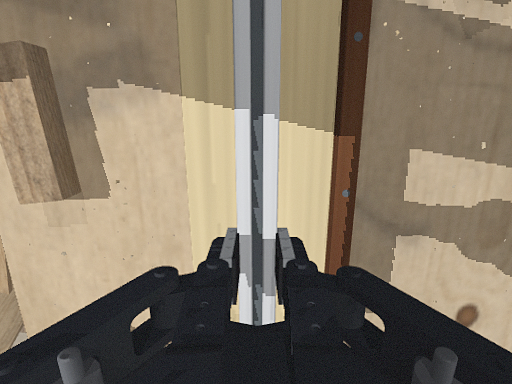

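View pics/s8.png

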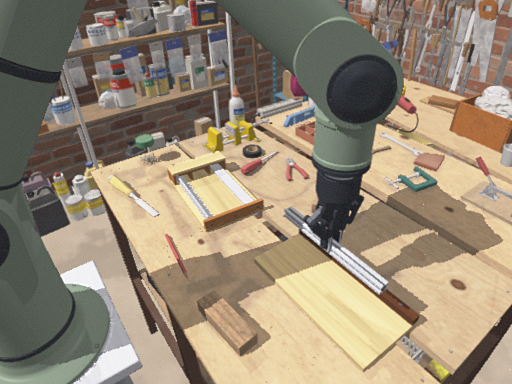

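```bash
python3 - <<'E'
from geo import *
import pickle
c,s=pickle.load(open("w8.pkl","rb"))
for uv,z in(((179,0),.015),((193,260),.015),((343,0),.035),((327.5,270),.035)):print(uv,ray_z(c,uv,z).round(4))
E
python3 -m creep '[{"wx":0,"wy":0,"wz":0,"tx":0.03,"ty":0.003,"tz":0,"claw":1},{"wx":0,"wy":0,"wz":0,"tx":0.06,"ty":0.003,"tz":0,"claw":1},{"wx":0,"wy":0,"wz":0,"tx":0.085,"ty":0.003,"tz":0,"claw":1},{"wx":0,"wy":0,"wz":0,"tx":0.1,"ty":0.003,"tz":0,"claw":1},{"wx":0,"wy":0,"wz":0,"tx":0.11,"ty":0.003,"tz":0,"claw":1},{"wx":0,"wy":0,"wz":0,"tx":0.114,"ty":0.003,"tz":0,"claw":1},{"wx":0,"wy":0,"wz":0,"tx":0.114,"ty":0.003,"tz":0,"claw":1}]' 70
python3 - <<'E'
from geo import *
from workcell import bot
cv2.imwrite("pics/s9.png",cv2.resize(bot.grab_frame("side")[180:370,230:450],None,fx=3.1,fy=3.1))
s=bot.observe();print(s['position'],s['force'],s['moment'])
E
```

```text
(179, 0) [ 0.4691 -0.0905  0.015 ]
(193, 260) [ 0.4673 -0.3326  0.015 ]
(343, 0) [ 0.6019 -0.0973  0.035 ]
(327.5, 270) [ 0.6046 -0.3326  0.035 ]
clock: 7.25
position: [0.5384, -0.2512, 0.0476]
tool_rot: [0.564, 1.57, -1.005]
force: [0.3, -0.2, -2.6]
grip_width: 0.0182
[ 0.53859465 -0.25129732  0.04800272] [ 0.32832342 -0.18123565 -2.81323956] [-0.00713335  0.04210703 -0.0443491 ]
```

View pics/s9.png

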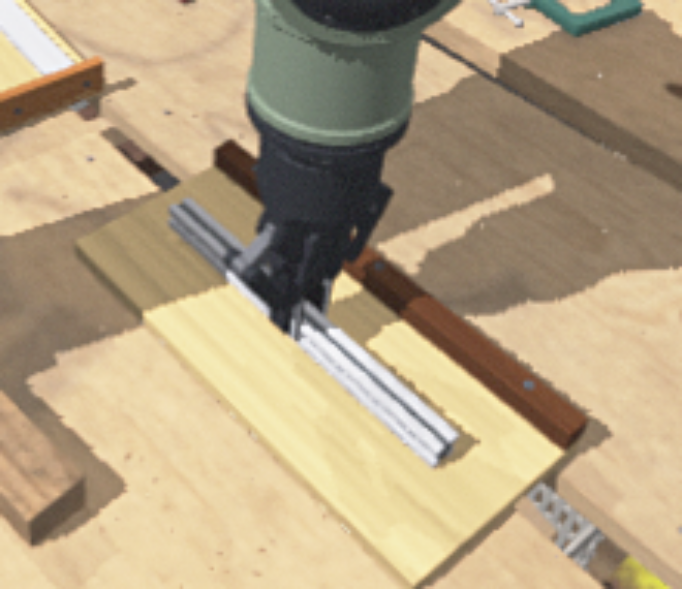

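The bar is centred on the board, a few mm above it, with room at both ends. I'll ease it down until it touches.

```bash
python3 -m creep '[{"wx":0,"wy":0,"wz":0,"tx":0.002,"ty":0,"tz":0,"claw":1},{"wx":0,"wy":0,"wz":0,"tx":0.004,"ty":0,"tz":0,"claw":1},{"wx":0,"wy":0,"wz":0,"tx":0.005,"ty":0,"tz":0,"claw":1},{"wx":0,"wy":0,"wz":0,"tx":0.005,"ty":0,"tz":0,"claw":1}]' 70; python3 -m creep '[{"wx":0,"wy":0,"wz":0,"tx":0.001,"ty":0,"tz":0,"claw":1},{"wx":0,"wy":0,"wz":0,"tx":0.001,"ty":0,"tz":0,"claw":1}]' 70
```

```text
clock: 7.7
position: [0.5386, -0.2513, 0.043]
tool_rot: [0.811, 1.569, -0.758]
force: [-0.3, -0.3, -1.5]
grip_width: 0.0179
clock: 7.9
position: [0.5386, -0.2513, 0.042]
tool_rot: [0.807, 1.569, -0.761]
force: [0.1, 1.5, -0.3]
grip_width: 0.0177
```

```bash
python3 -m creep '[{"wx":0,"wy":0,"wz":0,"tx":0.001,"ty":0,"tz":0,"claw":1},{"wx":0,"wy":0,"wz":0,"tx":0.001,"ty":0,"tz":0,"claw":1}]' 70; python3 - <<'E'
from workcell import bot
s=bot.observe();print(s['position'],s['force'],s['moment'])
E
```

```text
clock: 8.1
position: [0.5387, -0.2513, 0.0411]
tool_rot: [0.913, 1.569, -0.655]
force: [-1.5, 1.5, 3.1]
grip_width: 0.0176
[ 0.53873685 -0.25130314  0.04114821] [-1.49167911  1.53633936  3.08492413] [ 0.04164013  0.13555357 -0.03933838]
```

It touched at TCP z = 0.041, as predicted. Now I release and go straight up.

```bash
python3 -m creep '[{"wx":0,"wy":0,"wz":0,"tx":0,"ty":0,"tz":0,"claw":0.5},{"wx":0,"wy":0,"wz":0,"tx":0,"ty":0,"tz":0,"claw":0.5},{"wx":0,"wy":0,"wz":0,"tx":0,"ty":0,"tz":0,"claw":0.5},{"wx":0,"wy":0,"wz":0,"tx":0,"ty":0,"tz":0,"claw":0.5}]' ; python3 -m creep '[{"wx":0,"wy":0,"wz":0,"tx":-0.01,"ty":0,"tz":0,"claw":0.5},{"wx":0,"wy":0,"wz":0,"tx":-0.03,"ty":0,"tz":0,"claw":0.5},{"wx":0,"wy":0,"wz":0,"tx":-0.07,"ty":0,"tz":-0.02,"claw":0.5},{"wx":0,"wy":0,"wz":0,"tx":-0.12,"ty":0,"tz":-0.06,"claw":0.5},{"wx":0,"wy":0,"wz":0,"tx":-0.17,"ty":0,"tz":-0.1,"claw":0.5},{"wx":0,"wy":0,"wz":0,"tx":-0.22,"ty":0,"tz":-0.13,"claw":0.5},{"wx":0,"wy":0,"wz":0,"tx":-0.22,"ty":0,"tz":-0.13,"claw":0.5},{"wx":0,"wy":0,"wz":0,"tx":-0.22,"ty":0,"tz":-0.13,"claw":0.5}]'
python3 - <<'E'
from workcell import bot
import cv2,pickle
c=bot.get_calibration("wrist")
cv2.imwrite("pics/wA.png",bot.grab_frame("wrist"));pickle.dump(c,open("wA.pkl","wb"))
cv2.imwrite("pics/sA.png",bot.grab_frame("side"))
E
```

```text
clock: 8.5
position: [0.5387, -0.2513, 0.0411]
tool_rot: [0.89, 1.569, -0.678]
force: [-0.2, 0.0, 0.7]
grip_width: 0.0425
clock: 9.3
position: [0.5397, -0.1185, 0.2655]
tool_rot: [1.53, 1.563, -0.035]
force: [0.9, -0.8, -0.9]
grip_width: 0.0428
```

View pics/wA.png

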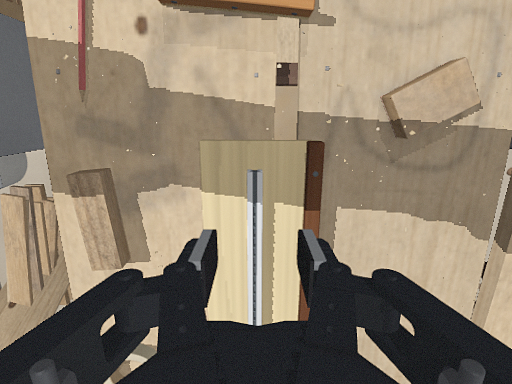

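View pics/sA.png

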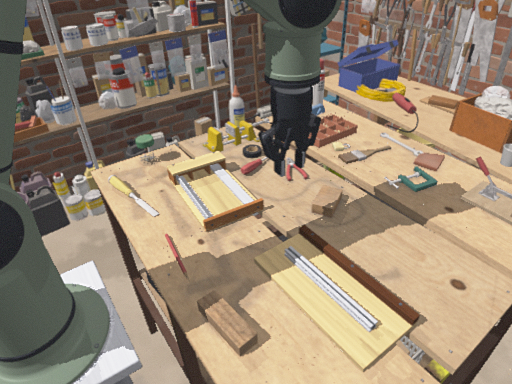

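The bar lies on the board, parallel to the fence: (255,170) to (255,325) in the wrist view, (287,250) to (375,328) in the side view. The other two bars are still in the rack. One numeric check, then I hand in.

```bash
python3 - <<'E'
from geo import *
import pickle
from workcell import bot
c=pickle.load(open("wA.pkl","rb"));d=bot.get_calibration("side")
a=ray_z(c,(255,171),.035);b=ray_z(c,(256,322),.035);n=ray_z(d,(373,322),.035)
print("far",a,"mid",b,"near(side)",n,"yaw deg",np.degrees(np.arctan2(-(a-b)[0],(a-b)[1])),"len",np.linalg.norm(a-n))
print(bot.observe()['qd'].round(3),bot.observe()['force']);bot.job_done()
E
```

```text
far [ 0.53905642 -0.12035054  0.035     ] mid [ 0.54130072 -0.34798829  0.035     ] near(side) [ 0.54030955 -0.3768795   0.035     ] yaw deg 0.5648642949600112 len 0.2565320182834087
[ 0.026  0.032 -0.001  0.017 -0.001 -0.011  0.008] [-0.35678585  0.6683856  -0.46544691]
the job is handed in; nothing more can be done
```

The slotted bar is lying flat on the marking-out board, let go, and the job was handed in at about 9.5 s. I gripped the bar at its middle and raised its lip end about 11°, keeping the far end down under the bridge. Then I drew it out along its axis, carried it over, lowered it until it touched, opened the jaws and withdrew.

- **Placing:** the last pictures put the bar at x ≈ 0.540, from y ≈ -0.12 to -0.38. That leaves roughly 40 mm of board at each end, and the bar is within about 1° of the fence.
- **Other bars:** the angle and flat bars looked undisturbed in the rack. I judged this by eye only.
- **Highest force I read:** 24 N on the wrist, when the fingertips pressed on the rack floor while closing, because the pads swung further forward than I had allowed for.
- **Small disagreements:** the gripper read about 18 mm on the 20 mm bar throughout. My final pictures gave a bar length of 257 mm against 260 mm, which fits the pixel accuracy. My first rack fit, from the fixed cameras, was about 12 mm out in y, so I used the wrist views instead.

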